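Ring up and pack a canister order

TASK

A customer has ordered every canister on the stock mat that is the same size as the sample on the wooden order board. Stand them all upright on the black reading pad with no other size on it, squeeze the reader's trigger fully and let it go, then pack them all upright in the light-wood carry tray. Leave the other sizes, both samples and the display pieces where they are.

Things in the scene. Friction and masses are not known exactly. Their poses are not given: they have to be found in the camera images.
- can_a1: canister of olive-brown glazed stoneware, a plain upright cylinder 48 mm in diameter, closed by a cork stopper; glazed body 50 mm tall, 64 mm with the cork (cork 35 mm wide). Origin at the centre of its underside, z up along its axis. Small size, 150 g. Stands on the light grey stock mat (340 mm square, 3 mm thick); may be absent, 2 or 3 of this size are there.
- can_b1: canister of olive-brown glazed stoneware, a plain upright cylinder 56 mm in diameter, closed by a cork stopper; glazed body 58 mm tall, 75 mm with the cork (cork 40 mm wide). Origin at the centre of its underside, z up along its axis. Middle size, 220 g. Stands on the light grey stock mat (340 mm square, 3 mm thick); may be absent, 2 or 3 of this size are there.
- can_a2: canister of olive-brown glazed stoneware, a plain upright cylinder 48 mm in diameter, closed by a cork stopper; glazed body 50 mm tall, 64 mm with the cork (cork 35 mm wide). Origin at the centre of its underside, z up along its axis. Small size, 150 g. Stands on the light grey stock mat (340 mm square, 3 mm thick); may be absent, 2 or 3 of this size are there.
- can_b2: canister of olive-brown glazed stoneware, a plain upright cylinder 56 mm in diameter, closed by a cork stopper; glazed body 58 mm tall, 75 mm with the cork (cork 40 mm wide). Origin at the centre of its underside, z up along its axis. Middle size, 220 g. Stands on the light grey stock mat (340 mm square, 3 mm thick); may be absent, 2 or 3 of this size are there.
- can_c1: canister of olive-brown glazed stoneware, a plain upright cylinder 64 mm in diameter, closed by a cork stopper; glazed body 67 mm tall, 86 mm with the cork (cork 46 mm wide). Origin at the centre of its underside, z up along its axis. Large size, 300 g; never the one ordered. Stands on the light grey stock mat (340 mm square, 3 mm thick).
- can_a3: canister of olive-brown glazed stoneware, a plain upright cylinder 48 mm in diameter, closed by a cork stopper; glazed body 50 mm tall, 64 mm with the cork (cork 35 mm wide). Origin at the centre of its underside, z up along its axis. Small size, 150 g. Stands on the light grey stock mat (340 mm square, 3 mm thick); may be absent, 2 or 3 of this size are there.
- can_b3: canister of olive-brown glazed stoneware, a plain upright cylinder 56 mm in diameter, closed by a cork stopper; glazed body 58 mm tall, 75 mm with the cork (cork 40 mm wide). Origin at the centre of its underside, z up along its axis. Middle size, 220 g. Stands on the light grey stock mat (340 mm square, 3 mm thick); may be absent, 2 or 3 of this size are there.
- sample_a: canister of olive-brown glazed stoneware, a plain upright cylinder 48 mm in diameter, closed by a cork stopper; glazed body 50 mm tall, 64 mm with the cork (cork 35 mm wide). Origin at the centre of its underside, z up along its axis. Small size, 150 g. A sample, not stock: of the two samples (small, middle) one stands on the order board and shows the size ordered, the other stands on the cork coaster. Both stay where they are.
- sample_b: canister of olive-brown glazed stoneware, a plain upright cylinder 56 mm in diameter, closed by a cork stopper; glazed body 58 mm tall, 75 mm with the cork (cork 40 mm wide). Origin at the centre of its underside, z up along its axis. Middle size, 220 g. A sample, not stock: of the two samples (small, middle) one stands on the order board and shows the size ordered, the other stands on the cork coaster. Both stay where they are.
- order_spot (a point): top of the wooden order board (110 x 130 mm, 4 mm thick, with a paper slip in a clear upright holder), where the sample of the ordered size stands
- pad_top (a point): centre of the upper face of the flat black reading pad, fixed, 130 mm along its x by 340 mm along its y, top 6 mm above the table; x, y along its sides, z up
- tray_floor (a point): centre of the inner floor of the fixed light-wood carry tray; inside 130 mm along its x by 340 mm along its y, floor 8 mm above the table, walls 8 mm thick with their rim 34 mm above the table; x, y along its sides, z up
- reader_pinch (a point): squeezing point of the fixed tag reader, 80 mm above the table, between the back of the grip (fixed, 25 mm to this point's -y) and the front face of the trigger (33 mm to +y at rest, 21 mm when squeezed). Squeeze from above, one finger behind the grip and one before the trigger, closing along y: 58 mm over both at rest, about 46 mm fully squeezed. Free space below, down to 12 mm above the table
- reader_grip (a point): centre of the grey grip (28 mm deep along y, 34 mm high, spanning 61 to 95 mm above the table) of the tag reader, a pistol-shaped gun fixed on its side in a cradle. The muzzle aims along this point's +y; the grip runs along x; the barrel crosses it from 56 mm on the +x side, its top 105 mm above the table
- trigger (a joint): sprung trigger of the reader, a 62 mm blade hinged next to the barrel: 0 at rest, 0.28 rad fully squeezed (about 12 mm travel where it is pinched), needs 3 to 7 N, springs back when let go
- glass_jar: bystander: amber glass jar with steel cap, 76 mm wide, 100 mm tall, origin under its centre
- bud_vase: bystander: white ceramic bud vase, 80 mm wide, 95 mm tall, origin under its centre

How it is judged:
By the outcome, as a careful person would: the job done as asked, in the order asked, and still so for the second after the job is handed in, with the robot touching nothing.
Of can_a1, can_a2, can_a3 only 2 to 3 are there at a start; the rules pass over those that are not, and their reading is None.
Of can_b1, can_b2, can_b3 only 2 to 3 are there at a start; the rules pass over those that are not, and their reading is None.
At some moment in a run one of can_a1, can_a2, can_a3, can_b1, can_b2, can_b3 may be knocked a few centimetres aside while the robot is not near it.
It also fails if it takes over 210 s, if anything falls off the work surface, if the arm or the gripper's body presses on something with over 40 N, if the wrist force passes 120 N, or if a joint passes its speed limit or range.

ROBOT

A 6-joint arm with a two-finger parallel gripper is mounted at the origin on the work surface. World frame = base frame: x ahead of the robot, y to its left, z up, the work surface at z = 0. Lengths are in mm, angles in rad, forces in N, time in s.
With the tool pointing down it reaches from about 200 to 875 mm from the base axis. Payload 3.4 kg.
Tool frame: the origin (TCP) lies at the very end of the fingers, on their centre line; the grasp point (between the pads) lies robot.grasp_offset behind it (robot.grasp_offset is the distance from the TCP to the grasp point, in mm); z points along the fingers, y is the line along which they close (so a half turn about z gives the same grasp; the last joint's range is limited). The gripper opens to 94 mm and grips with 3 to 60 N. Pads are 16 mm wide; open, the fingers measure 119 mm over their backs; the gripper's body (75 mm by 177 mm) begins 78 mm behind the grasp point.
Start: joints at [-1.47, 0.276, 1.505, -0, 1.361, -0.121], TCP at [126.488, -560.951, 205.493] pointing down, gripper open.
Joint ranges: [-2.89, 2.89], [-0.75, 2.08], [0.22, 2.7], [-1.18, 4.32], [0.11, 2.71], [-2.7, 2.7]. Speed limits (rad/s): [2.57, 2.57, 3.14, 3.14, 3.14, 3.14].

INTERFACE

Orientations are given as a rotation vector (axis times angle).
In Python, from plant import sensors, capture, robot gives the robot as it stands.
- The arm moves only by the tool play_rows, never from a script. Its arguments are lists of equal length, an entry for each row: "claw": the opening, from -1 (shut) to 1 (fully open); "linear": the shift along the tool's x, y, z each as a share of 0.1 m, from -1 to 1, a list of three; "dr": the turn, a rotation vector about the tool's x, y, z each as a share of 45 degrees, from -1 to 1, a list of three. A call has 1 to 5 rows; each row is the pose to reach, as a shift and turn from the pose commanded when the call began, along the tool's axes at that moment; what a row does not reach only later rows make up. A row lasts 1/10 s, in which the tool goes at most 50 mm and 8.59 degrees, less where a joint would pass 70% of its speed; a pose out of reach is approached as far as the arm can. A call with a number of a shift or a turn outside -1 to 1 is refused whole. A call with a gripper value outside its range is refused whole. The fingers move at their own pace and stop on an object; "grip_force" is the grip in N (left out, the last holds). Time passes only in rows, so rows that repeat a pose let the fingers close. It gives the time, the measured TCP pose, the force, the opening and the grip force at its end, in the units of the state.
- sensors.get_state(): the state, without advancing time (a new reading comes with each control period).
- capture(name): name is "scene" or "top" or "wrist"; returns a dict with "pixels" (384x512x3 uint8, red, green, blue), "mtx" (3x3 intrinsics, pixels), "k1" (the pictures are not rectified: a ray, as slopes to the right and down, at radius r is drawn at 1 + k1 r^2 times it, then the intrinsics apply), "extrinsics" (4x4, takes a point from camera to world coordinates); the wrist camera has in their place "tool_from_camera" (4x4, takes a point from camera to tool coordinates, whose origin is the TCP and whose axes are the flange's). Camera axes: x right, y down, z forward; pixel columns grow to the right and rows downward; lengths in mm; the calibration is good to about 2 mm. A picture is of the moment at which its call begins: read the wrist's pose just before it. There is no depth.
- robot.sign_off(): hands the job in; it is judged then, once.
The state is a dict: "clock": time; "joint_pos": joint angles; "joint_velocities": joint speeds; "tau": joint torques, N m; "tcp_pos": TCP position; "tool_rot": TCP orientation; "contact_force": force on the tool from outside, world axes, zero at the start; "ft_torque": the same for the moment, N m; "finger_gap": finger opening in mm; "gripper_force": force on a finger pad.
Only numpy, scipy, OpenCV 4.12 (cv2) and the standard library are available. Lean on these libraries where they do the work, as an engineer would, in place of code of your own. Each camera call takes 0.05 s, during which the arm holds its last target. There are 200 camera calls.

## Working session

There is one attempt and no reset: what is moved stays moved. The work goes in short steps, Python scripts to look and compute and a tool call to move; the robot and the scene stay as the last step left them, time stands still between calls to the robot, and variables do not carry over. Pictures are saved under pics/ and viewed, at most 14 in all, crops included, and the job is handed in when it is done.

Besides the shell and the picture viewer there is one more tool, called after "Emit:" as name(argument=value, ...) on one line, values as JSON. play_rows: Moves the arm, as the interface text tells. Its arguments: {"type":"object","properties":{"claw":{"type":"array","items":{"type":"number"}},"linear":{"type":"array","items":{"type":"array","items":{"type":"number"}}},"dr":{"type":"array","items":{"type":"array","items":{"type":"number"}}},"grip_force":{"type":"number"}},"required":["claw","linear","dr"]}

```bash
mkdir -p pics; ls; python3 - <<'E'
from plant import sensors, capture, robot
import cv2,numpy as np
print(sensors.get_state(), robot.grasp_offset)
for n in("scene","top"):
    c=capture(n); cv2.imwrite(f"pics/{n}0.png",cv2.resize(c["pixels"][:,:,::-1],(800,600)))
    np.savez(f"{n}0.npz",**c); print(n,c["mtx"],c["k1"],c["extrinsics"])
c=capture("wrist"); print(c["tool_from_camera"],c["mtx"],c["k1"])
E
```

```text
pics
{'clock': 0.0, 'joint_pos': array([-1.46998140e+00,  2.76590244e-01,  1.50611516e+00, -7.06346484e-06,
        1.36067390e+00, -1.21004892e-01]), 'joint_velocities': array([ 4.07528673e-04,  1.35048061e-04, -3.17133418e-04,  3.79895570e-04,
        7.18987317e-05, -1.64607468e-03]), 'tau': array([ 2.67726609e-04, -4.04587340e+01, -2.37229800e+01,  7.00646429e-02,
        3.48186039e-02, -1.31058860e-04]), 'tcp_pos': array([ 126.43590329, -560.35617872,  204.61460728]), 'tool_rot': array([-3.12051417e+00, -3.47524400e-01, -1.74721862e-05]), 'contact_force': array([ 0.44018691,  0.08126204, -0.11434464]), 'ft_torque': array([-0.00520119, -0.02622744, -0.020865  ]), 'gripper_force': 0.0, 'finger_gap': 94.43011097262088} 18.8
scene [[392.73175841   0.         250.36275348]
 [  0.         392.73175841 184.73752746]
 [  0.           0.           1.        ]] -0.002917434076502599 [[-6.30229620e-01  4.83126000e-01 -6.07782769e-01  1.27257224e+03]
 [ 7.76266859e-01  3.77125267e-01 -5.05159675e-01  6.10746754e+02]
 [-1.48455343e-02 -7.90168211e-01 -6.12710216e-01  7.95254360e+02]
 [ 0.00
[... 199 characters left out ...]
7836513825128 [[-1.84201408e-02 -9.88203088e-01  1.52037351e-01  3.75916281e+02]
 [-9.99779094e-01  1.66654978e-02 -1.28072164e-02  4.85889691e+01]
 [ 1.01223526e-02 -1.52239676e-01 -9.88291768e-01  1.41459375e+03]
 [ 0.00000000e+00  0.00000000e+00  0.00000000e+00  1.00000000e+00]]
[[-1.21928683e-03 -9.57339972e-01 -2.88961400e-01  8.49118832e+01]
 [ 9.99999255e-01 -1.15273644e-03 -4.00486876e-04 -5.09542287e-01]
 [ 5.03057593e-05 -2.88961673e-01  9.57340665e-01 -1.79523528e+02]
 [ 0.00000000e+00  0.00000000e+00  0.00000000e+00  1.00000000e+00]] [[268.02156244   0.         257.10915967]
 [  0.         268.02156244 190.03238185]
 [  0.           0.           1.        ]] -0.019691376020911575
```

View pics/top0.png

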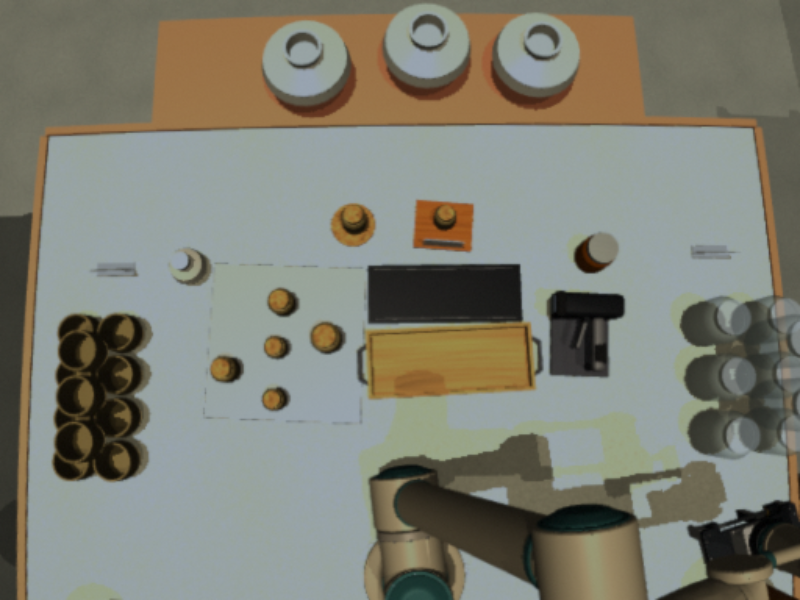

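View pics/scene0.png

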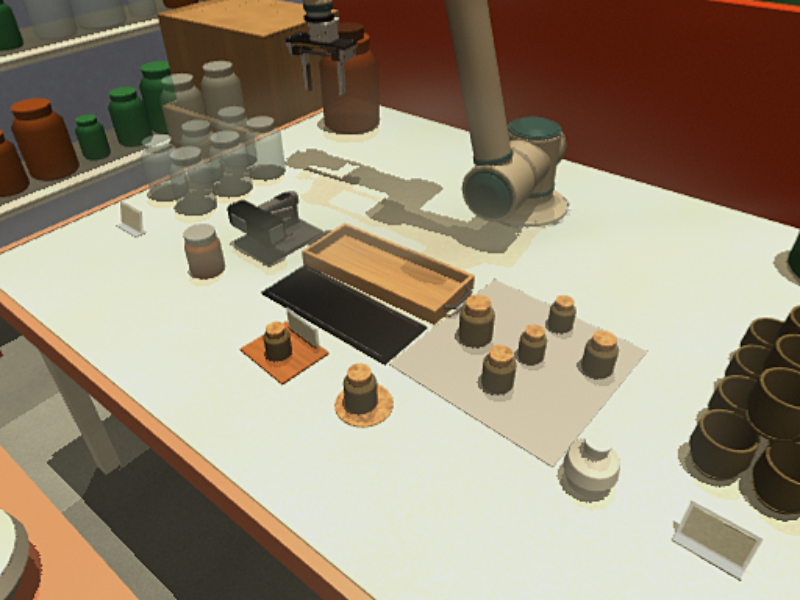

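Top view: five canisters on the mat at (281,301), (325,338), (275,347), (224,369) and (273,399). The board sample at (445,215) looks small, and the pad, tray and reader are at (445,293), (450,360) and (585,335). Next I'll measure them.

```bash
cat > h.py <<'E'
import numpy as np, cv2
from scipy.spatial.transform import Rotation as R
def ray(c,uv,T=None):
    T=c["extrinsics"] if T is None else T
    K=c["mtx"]; uv=np.atleast_2d(uv).astype(float)
    d=np.c_[(uv[:,0]-K[0,2])/K[0,0],(uv[:,1]-K[1,2])/K[1,1]]; s=d.copy()
    for _ in range(20): s=d/(1+float(c["k1"])*(s**2).sum(1,keepdims=True))
    v=np.c_[s,np.ones(len(s))]@T[:3,:3].T
    return T[:3,3],v
def onz(c,uv,z,T=None):
    o,v=ray(c,uv,T); return o+v*((z-o[2])/v[:,2])[:,None]
def proj(c,P,T=None):
    T=c["extrinsics"] if T is None else T
    p=(np.atleast_2d(P)-T[:3,3])@T[:3,:3]; s=p[:,:2]/p[:,2:]
    s=s*(1+float(c["k1"])*(s**2).sum(1,keepdims=True)); K=c["mtx"]
    return s*[K[0,0],K[1,1]]+[K[0,2],K[1,2]]
def wristT(c,st):
    T=np.eye(4);T[:3,:3]=R.from_rotvec(st["tool_rot"]).as_matrix();T[:3,3]=st["tcp_pos"]
    return T@c["tool_from_camera"]
E
python3 - <<'E'
from h import *
c=dict(np.load("top0.npz")); im=c["pixels"]; hsv=cv2.cvtColor(im,cv2.COLOR_RGB2HSV)
def rect(m,z,name):
    m=cv2.morphologyEx(m,cv2.MORPH_OPEN,np.ones((3,3)))
    cs,_=cv2.findContours(m,cv2.RETR_EXTERNAL,cv2.CHAIN_APPROX_NONE)
    for k in sorted(cs,key=cv2.contourArea)[::-1][:2]:
        P=onz(c,k[:,0,:],z)[:,:2].astype(np.float32); r=cv2.minAreaRect(P); print(name,r)
H,S,V=cv2.split(hsv)
reg=np.zeros_like(H); reg[165:212,232:338]=255
rect(cv2.inRange(V,0,70)&reg,6,"pad")
reg=np.zeros_like(H); reg[203:258,232:345]=255
rect(cv2.inRange(S,80,255)&reg,34,"tray")
reg=np.zeros_like(H); reg[180:250,350:402]=255
rect(cv2.inRange(V,0,90)&reg,0,"reader")
# corks
for n,(u,v) in dict(B1=(281,301),C=(325,338),A1=(275,347),B2=(224,369),A2=(273,399),ord=(445,215),coa=(352,217)).items():
    u*=.64;v*=.64;u0=int(u-16);v0=int(v-16)
    p=im[v0:v0+32,u0:u0+32]; h,s,w=cv2.split(cv2.cvtColor(p,cv2.COLOR_RGB2HSV))
    np.set_printoptions(linewidth=250)
    m=((s>90)&(w>110)).astype(np.uint8)
    nn,l,st,ce=cv2.connectedComponentsWithStats(m)
    i=l[14:19,14:19].max()
    print(n,st[i],ce[i]+[u0,v0],[tuple(np.round(onz(c,ce[i]+[u0,v0],z)[0,:2])) for z in (67,78,89)])
s=dict(np.load("scene0.npz"))
big=cv2.resize(im[110:280,120:410][:,:,::-1],None,fx=2.7,fy=2.7,interpolation=cv2.INTER_CUBIC); cv2.imwrite("pics/topcrop.png",big)
E
```

```text
pad ((601.5465087890625, -82.61459350585938), (335.67767333984375, 127.3382339477539), 89.6913070678711)
tray ((453.63372802734375, -86.99258422851562), (148.48123168945312, 357.649169921875), 2.336993455886841)
reader ((505.67010498046875, -392.8802490234375), (174.9652557373047, 186.6113739013672), 85.83113098144531)
B1 [  9  10  12  13 125] [177.608 191.568] [(np.float64(583.0), np.float64(276.0)), (np.float64(582.0), np.float64(274.0)), (np.float64(580.0), np.float64(272.0))]
C [  8   8  15  15 170] [206.81764706 214.72941176] [(np.float64(505.0), np.float64(179.0)), (np.float64(504.0), np.float64(178.0)), (np.float64(503.0), np.float64(177.0))]
A1 [ 9 10 11 12 91] [174.07692308 221.45054945] [(np.float64(485.0), np.float64(286.0)), (np.float64(484.0), np.float64(284.0)), (np.float64(483.0), np.float64(282.0))]
B2 [  8   9  12  14 122] [140.23770492 235.54098361] [(np.float64(441.0), np.float64(397.0)), (np.float64(440.0), np.float64(394.0)), (np.float64(440.0), np.float64(391.0))]
A2 [10 11 11 12 94] [173.17021277 255.26595745] [(np.float64(376.0), np.float64(289.0)), (np.float64(376.0), np.float64(287.0)), (np.float64(376.0), np.float64(285.0))]
ord [  0   7  32  25 640] [283.196875  140.4078125] [(np.float64(751.0), np.float64(-77.0)), (np.float64(748.0), np.float64(-76.0)), (np.float64(745.0), np.float64(-75.0))]
coa [  3   8  28  24 392] [224.95153061 142.12755102] [(np.float64(748.0), np.float64(118.0)), (np.float64(745.0), np.float64(118.0)), (np.float64(742.0), np.float64(117.0))]
```

View pics/topcrop.png

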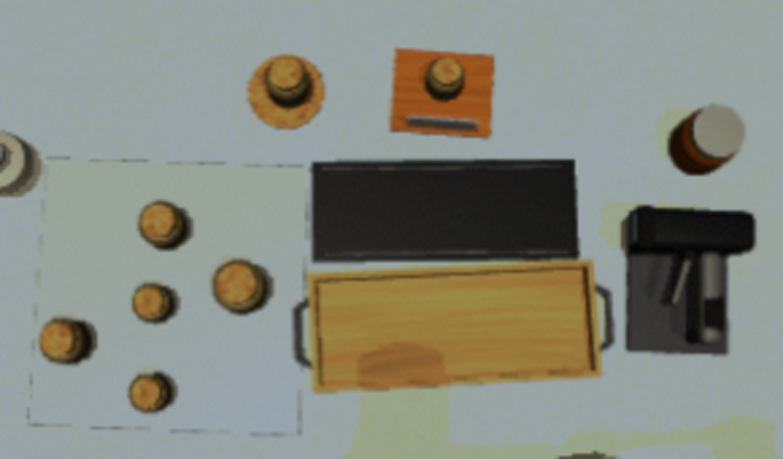

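The cork areas (91–94, 122–125 and 170 px) give two small, two middle and one large canister. The board sample is small, so the order is the two small ones, at about (485,285) and (376,287). Now I'll square up the tool and fly over the reader to look at it from near.

Emit:
play_rows(claw=[1,1,1], linear=[[0,0,-0.3],[0,0,-0.5],[0,0,-0.5]], dr=[[0,0,0.15],[0,0,0.283],[0,0,0.283]])

```text
clock: 0.45
tcp_pos: [126.7, -562.6, 258.1]
tool_rot: [3.136, -0.0, 0.001]
contact_force: [-0.3, -1.3, -0.5]
finger_gap: 94.1
gripper_force: 0.0
```

Emit:
play_rows(claw=[1,1,1], linear=[[0.5,-0.3,0],[1,-0.6,0],[1,-0.6,0]], dr=[[0,0,0],[0,0,0],[0,0,0]])

```text
clock: 0.75
tcp_pos: [229.2, -497.9, 254.2]
tool_rot: [-3.138, -0.007, -0.002]
contact_force: [-0.3, 0.1, 0.4]
finger_gap: 94.0
gripper_force: 0.0
```

Emit:
play_rows(claw=[1,1,1], linear=[[0.5,-0.3,0],[1,-0.6,0],[1,-0.6,0]], dr=[[0,0,0],[0,0,0],[0,0,0]])

```text
clock: 1.05
tcp_pos: [329.1, -438.4, 254.3]
tool_rot: [-3.139, -0.008, -0.001]
contact_force: [-0.4, -0.7, 0.3]
finger_gap: 94.0
gripper_force: 0.0
```

Emit:
play_rows(claw=[1,1,1,1], linear=[[0.5,-0.3,0],[1,-0.5,0],[1,-0.5,0],[1,-0.5,0]], dr=[[0,0,0],[0,0,0],[0,0,0],[0,0,0]])

```text
clock: 1.45
tcp_pos: [427.5, -390.2, 254.1]
tool_rot: [-3.141, -0.006, 0.003]
contact_force: [-0.5, -0.5, 0.8]
finger_gap: 93.7
gripper_force: 0.0
```

```bash
cat > look.py <<'E'
import sys
from h import *
from plant import sensors, capture
def look(n):
    st=sensors.get_state(); c=capture("wrist"); T=wristT(c,st)
    np.savez(n+".npz",T=T,**c); cv2.imwrite(f"pics/{n}.png",cv2.resize(c["pixels"][:,:,::-1],(800,600)))
    print(st["clock"],st["tcp_pos"],st["tool_rot"]); return c,T
if __name__=="__main__": look(sys.argv[1])
E
python3 look.py w1
```

```text
1.45 [ 427.46488786 -390.23064156  254.12930538] [-3.14062291e+00 -6.25942750e-03  2.62897585e-03]
```

View pics/w1.png

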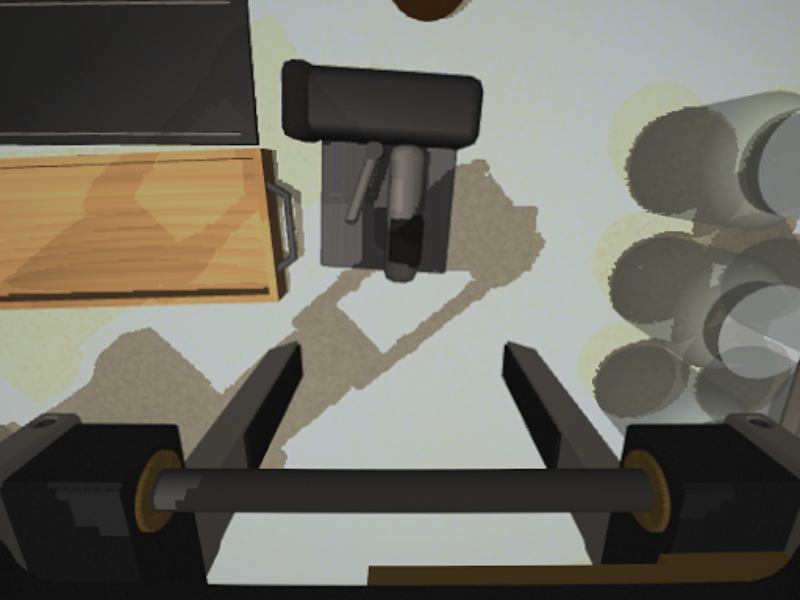

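The wrist view shows the grip from (405,145) to (401,280), the trigger blade from (378,145) to (350,222), and the barrel spanning (282–482, 60–145).

```bash
python3 - <<'E'
from h import *
d=dict(np.load("w1.npz"));T=d["T"]
def f(u,v,z): return np.round(onz(d,[[u/1.5625,v/1.5625]],z,T)[0,:2],1)
for n,u,v,z in [("gripTop",406,150,93),("gripBot",400,272,93),("gripL",388,205,80),("gripR",424,205,80),("tipL",345,218,85),("tipR",358,223,85),("hinge",374,150,85),("barNearR",478,145,90),("barNearL",285,138,90),("cradBL",320,265,6),("cradBR",446,272,6),("cradTL",321,150,6),("padBR",258,144,6),("trayBR",278,300,34),("trayTR",262,149,34)]:
    print(n,f(u,v,z))
E
```

```text
gripTop [ 527.3 -392.4]
gripBot [ 430.9 -387.9]
gripL [ 484.7 -377.9]
gripR [ 484.8 -407.7]
tipL [ 474.5 -342.5]
tipR [ 470.4 -353.1]
hinge [ 527.6 -367.3]
barNearR [ 531.4 -448.2]
barNearL [ 536.2 -299. ]
cradBL [ 417.3 -304. ]
cradBR [ 410.2 -435.7]
cradTL [ 531.  -310.9]
padBR [ 536.5 -250.3]
trayBR [ 387.6 -265.5]
trayTR [ 530.7 -262.6]
```

Reader yaw is about −0.05 rad, with the pinch near (478,−381). Now over to the mat.

Emit:
play_rows(claw=[1,1,1], linear=[[0,-0.5,0],[0,-1,0],[0,-1,0]], dr=[[0,0,0],[0,0,0],[0,0,0]])

```text
clock: 1.8
tcp_pos: [423.9, -287.0, 255.5]
tool_rot: [-3.139, -0.003, 0.003]
contact_force: [0.3, -1.0, 0.4]
finger_gap: 94.3
gripper_force: 0.0
```

Emit:
play_rows(claw=[1,1,1], linear=[[0,-0.5,0],[0,-1,0],[0,-1,0]], dr=[[0,0,0],[0,0,0],[0,0,0]])

```text
clock: 2.1
tcp_pos: [424.7, -187.8, 255.7]
tool_rot: [-3.14, -0.004, 0.001]
contact_force: [-0.2, -0.5, 0.4]
finger_gap: 94.2
gripper_force: 0.0
```

Emit:
play_rows(claw=[1,1,1], linear=[[0,-0.5,0],[0,-1,0],[0,-1,0]], dr=[[0,0,0],[0,0,0],[0,0,0]])

```text
clock: 2.4
tcp_pos: [425.6, -88.3, 255.6]
tool_rot: [-3.14, -0.006, 0.0]
contact_force: [0.3, -0.9, 0.3]
finger_gap: 93.9
gripper_force: 0.0
```

Emit:
play_rows(claw=[1,1,1], linear=[[0,-0.5,0],[0,-1,0],[0,-1,0]], dr=[[0,0,0],[0,0,0],[0,0,0]])

```text
clock: 2.7
tcp_pos: [426.6, 11.4, 255.5]
tool_rot: [-3.14, -0.008, -0.0]
contact_force: [-0.4, -1.1, -0.8]
finger_gap: 93.9
gripper_force: 0.0
```

Emit:
play_rows(claw=[1,1,1], linear=[[0,-0.5,0],[0,-1,0],[0,-1,0]], dr=[[0,0,0],[0,0,0],[0,0,0]])

```text
clock: 3.0
tcp_pos: [427.5, 111.2, 255.4]
tool_rot: [-3.14, -0.007, -0.001]
contact_force: [-0.5, 0.4, -0.4]
finger_gap: 94.1
gripper_force: 0.0
```

Emit:
play_rows(claw=[1,1,1], linear=[[0,-0.5,0],[-0.1,-1,0],[-0.1,-1,0]], dr=[[0,0,0],[0,0,0],[0,0,0]])

```text
clock: 3.3
tcp_pos: [417.4, 210.8, 255.2]
tool_rot: [-3.141, -0.006, 0.0]
contact_force: [0.2, -0.8, -0.2]
finger_gap: 94.1
gripper_force: 0.0
```

Emit:
play_rows(claw=[1,1,1,1], linear=[[-0.1,-0.5,0],[-0.2,-0.75,0],[-0.2,-0.75,0],[-0.2,-0.75,0]], dr=[[0,0,0],[0,0,0],[0,0,0],[0,0,0]])

```text
clock: 3.7
tcp_pos: [398.5, 281.4, 255.2]
tool_rot: [3.139, -0.002, 0.001]
contact_force: [-0.1, -0.4, 0.5]
finger_gap: 93.8
gripper_force: 0.0
```

```bash
cat > corks.py <<'E'
from h import *
from look import look
import sys
c,T=look(sys.argv[1]); im=c["pixels"]
h,s,v=cv2.split(cv2.cvtColor(im,cv2.COLOR_RGB2HSV))
m=cv2.inRange(h,8,26)&cv2.inRange(s,100,255)&cv2.inRange(v,115,255)
m=cv2.morphologyEx(m,cv2.MORPH_OPEN,np.ones((3,3)))
cs,_=cv2.findContours(m,cv2.RETR_EXTERNAL,cv2.CHAIN_APPROX_NONE)
for k in cs:
    if cv2.contourArea(k)<80: continue
    (u,w),r=cv2.minEnclosingCircle(k)
    for z in (67,78,89):
        o=onz(c,[[u,w],[u+r,w],[u-r,w]],z,T); print(np.round([u,w,r]),z,np.round(o[0,:2]),"dia",round(o[2,1]-o[1,1],1) ,end=" | ")
    print()
E
python3 corks.py w2
```

```text
3.7 [398.45957701 281.44393458 255.20483093] [ 3.13906163e+00 -2.26117731e-03  1.31153110e-03]
[251. 187.  12.] 67 [377. 290.] dia 33.4 | [251. 187.  12.] 78 [380. 290.] dia 32.4 | [251. 187.  12.] 89 [383. 290.] dia 31.4 | 
[172. 142.  16.] 67 [441. 397.] dia 44.5 | [172. 142.  16.] 78 [442. 394.] dia 43.1 | [172. 142.  16.] 89 [444. 390.] dia 41.8 | 
[252. 107.  14.] 67 [487. 288.] dia 36.7 | [252. 107.  14.] 78 [487. 288.] dia 35.6 | [252. 107.  14.] 89 [487. 288.] dia 34.5 | 
[446. 130.  82.] 67 [456.  25.] dia 229.1 | [446. 130.  82.] 78 [457.  32.] dia 222.2 | [446. 130.  82.] 89 [458.  40.] dia 215.4 | 
[341.  90.  20.] 67 [507. 172.] dia 52.2 | [341.  90.  20.] 78 [506. 175.] dia 50.6 | [341.  90.  20.] 89 [505. 179.] dia 49.0 | 
[263.  21.  19.] 67 [587. 274.] dia 45.3 | [263.  21.  19.] 78 [583. 275.] dia 44.0 | [263.  21.  19.] 89 [580. 275.] dia 42.6 |
```

View pics/w2.png

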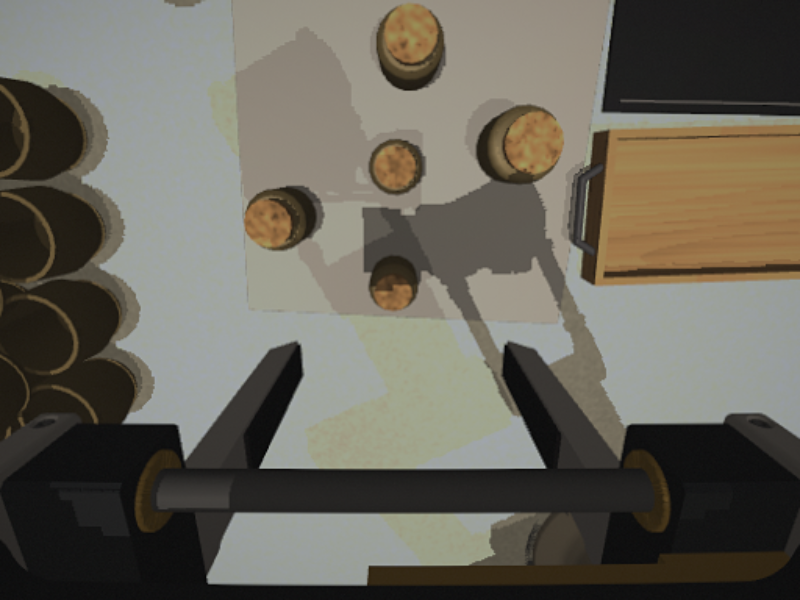

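The mat view shows the small canisters at (396,166) and (394,283), giving (486,288) and (377,289). I'll grasp the first.

Emit:
play_rows(claw=[1,1,1,1], linear=[[0.5,-0.05,0.2],[0.88,-0.06,0.5],[0.88,-0.06,0.8],[0.88,-0.06,0.8]], dr=[[0,0,0],[0,0,0],[0,0,0],[0,0,0]])

```text
clock: 4.15
tcp_pos: [483.9, 285.8, 170.9]
tool_rot: [3.136, -0.006, -0.014]
contact_force: [-0.9, -0.3, -0.2]
finger_gap: 94.3
gripper_force: 0.0
```

Emit:
play_rows(claw=[1,1,1], linear=[[0,0,0.4],[0,0,0.8],[0,0,0.8]], dr=[[0,0,0],[0,0,0],[0,0,0]])

```text
clock: 4.45
tcp_pos: [481.6, 286.9, 92.5]
tool_rot: [3.137, -0.002, -0.013]
contact_force: [-0.8, -0.2, -0.2]
finger_gap: 93.7
gripper_force: 0.0
```

Emit:
play_rows(claw=[1,1,1,1], linear=[[0,0,0.3],[0,0,0.6],[0,0,0.78],[0,0,0.78]], dr=[[0,0,0],[0,0,0],[0,0,0],[0,0,0]])

```text
clock: 4.85
tcp_pos: [484.8, 289.0, 18.0]
tool_rot: [3.141, -0.001, -0.002]
contact_force: [-0.2, -0.4, -0.7]
finger_gap: 94.1
gripper_force: 0.0
```

Emit:
play_rows(claw=[0,-0.2,-0.2,-0.2,-0.2], linear=[[0,0,0],[0,0,0],[0,0,0],[0,0,0],[0,0,0]], dr=[[0,0,0],[0,0,0],[0,0,0],[0,0,0],[0,0,0]], grip_force=20)

```text
clock: 5.35
tcp_pos: [485.1, 290.0, 18.0]
tool_rot: [-3.141, 0.001, -0.001]
contact_force: [0.2, 0.2, -0.1]
finger_gap: 57.6
gripper_force: 0.0
```

Emit:
play_rows(claw=[-0.3,-0.3,-0.3], linear=[[0,0,0],[0,0,0],[0,0,0]], dr=[[0,0,0],[0,0,0],[0,0,0]])

```text
clock: 5.65
tcp_pos: [484.9, 289.4, 17.6]
tool_rot: [3.141, -0.0, -0.0]
contact_force: [-0.6, -0.8, 3.5]
finger_gap: 47.4
gripper_force: 20.0
```

Emit:
play_rows(claw=[-0.3,-0.3,-0.3], linear=[[0,0,-0.3],[0,0,-0.75],[0,0,-0.75]], dr=[[0,0,0],[0,0,0],[0,0,0]])

```text
clock: 5.95
tcp_pos: [488.8, 292.0, 97.4]
tool_rot: [-3.136, 0.001, -0.016]
contact_force: [0.5, 0.2, -1.5]
finger_gap: 47.6
gripper_force: 20.0
```

Emit:
play_rows(claw=[-0.3,-0.3,-0.3], linear=[[0,0,-0.4],[0,0,-0.75],[0,0,-0.75]], dr=[[0,0,0],[0,0,0],[0,0,0]])

```text
clock: 6.25
tcp_pos: [487.6, 291.4, 171.1]
tool_rot: [-3.138, 0.001, -0.013]
contact_force: [0.9, 0.2, -0.9]
finger_gap: 47.8
gripper_force: 20.0
```

Emit:
play_rows(claw=[-0.3,-0.3,-0.3,-0.3], linear=[[0.1,0.3,0],[0.25,0.65,0],[0.39,1,0],[0.39,1,0]], dr=[[0,0,0],[0,0,0],[0,0,0],[0,0,0]])

```text
clock: 6.65
tcp_pos: [524.3, 185.9, 164.8]
tool_rot: [3.139, -0.007, -0.004]
contact_force: [0.4, 1.5, -2.0]
finger_gap: 47.7
gripper_force: 20.0
```

Emit:
play_rows(claw=[-0.3,-0.3,-0.3,-0.3], linear=[[0.1,0.3,0],[0.25,0.65,0],[0.39,1,0],[0.39,1,0]], dr=[[0,0,0],[0,0,0],[0,0,0],[0,0,0]])

```text
clock: 7.05
tcp_pos: [563.6, 86.6, 165.1]
tool_rot: [3.14, -0.007, -0.003]
contact_force: [-0.9, 0.1, -2.4]
finger_gap: 47.7
gripper_force: 20.0
```

Emit:
play_rows(claw=[-0.3,-0.3,-0.3,-0.3], linear=[[0.1,0.3,0],[0.25,0.65,0],[0.39,1,0],[0.39,1,0]], dr=[[0,0,0],[0,0,0],[0,0,0],[0,0,0]])

```text
clock: 7.45
tcp_pos: [602.8, -13.0, 165.3]
tool_rot: [3.14, -0.006, -0.002]
contact_force: [-0.1, -0.2, -2.3]
finger_gap: 48.1
gripper_force: 20.0
```

Emit:
play_rows(claw=[-0.3,-0.3,-0.3,-0.3], linear=[[0,0,0.3],[0,0,0.6],[0,0,0.9],[0,0,0.9]], dr=[[0,0,0],[0,0,0],[0,0,0],[0,0,0]])

```text
clock: 7.85
tcp_pos: [596.6, -7.9, 72.0]
tool_rot: [-3.139, -0.0, 0.019]
contact_force: [-0.6, -0.0, -2.9]
finger_gap: 47.8
gripper_force: 20.0
```

Emit:
play_rows(claw=[-0.3,-0.3,-0.3,-0.3,-0.3], linear=[[0,0,0.15],[0,0,0.3],[0,0,0.45],[0,0,0.45],[0,0,0.45]], dr=[[0,0,0],[0,0,0],[0,0,0],[0,0,0],[0,0,0]])

```text
clock: 8.35
tcp_pos: [602.0, -9.4, 33.1]
tool_rot: [-3.141, 0.0, -0.001]
contact_force: [-0.2, 0.8, -2.2]
finger_gap: 47.7
gripper_force: 20.0
```

Emit:
play_rows(claw=[-0.3,-0.3,-0.3], linear=[[0,0,0],[0,0,0],[0,0,0]], dr=[[0,0,0],[0,0,0],[0,0,0]])

```text
clock: 8.65
tcp_pos: [602.2, -10.2, 33.3]
tool_rot: [3.141, -0.001, 0.002]
contact_force: [0.7, -0.3, -2.8]
finger_gap: 47.7
gripper_force: 20.0
```

Emit:
play_rows(claw=[-0.3,-0.3,-0.3,-0.3,-0.3], linear=[[0,0,0.04],[0,0,0.08],[0,0,0.12],[0,0,0.125],[0,0,0.125]], dr=[[0,0,0],[0,0,0],[0,0,0],[0,0,0],[0,0,0]])

```text
clock: 9.15
tcp_pos: [601.7, -10.2, 20.3]
tool_rot: [3.142, -0.001, -0.0]
contact_force: [-2.0, 0.2, 3.8]
finger_gap: 47.5
gripper_force: 20.0
```

Emit:
play_rows(claw=[0.2,0.6,0.9,0.9,0.9], linear=[[0,0,0],[0,0,0],[0,0,0],[0,0,0],[0,0,0]], dr=[[0,0,0],[0,0,0],[0,0,0],[0,0,0],[0,0,0]])

```text
clock: 9.65
tcp_pos: [601.8, -10.2, 19.8]
tool_rot: [3.142, -0.001, -0.0]
contact_force: [0.4, 0.6, 0.3]
finger_gap: 84.1
gripper_force: 0.0
```

Emit:
play_rows(claw=[1,1,1,1], linear=[[0,0,-0.2],[0,0,-0.6],[0,0,-1],[0,0,-1]], dr=[[0,0,0],[0,0,0],[0,0,0],[0,0,0]])

```text
clock: 10.05
tcp_pos: [606.0, -10.7, 125.9]
tool_rot: [3.14, -0.001, 0.019]
contact_force: [0.9, 0.2, 0.1]
finger_gap: 94.0
gripper_force: 0.0
```

Emit:
play_rows(claw=[1,1,1,1], linear=[[-0.2,0,-0.4],[-0.6,-0.3,-1],[-0.8,-0.8,-1],[-0.8,-0.8,-1]], dr=[[0,0,0],[0,0,0],[0,0,0],[0,0,0]])

```text
clock: 10.45
tcp_pos: [520.4, 71.9, 221.7]
tool_rot: [-3.14, 0.0, -0.003]
contact_force: [-0.1, -0.9, 0.3]
finger_gap: 93.9
gripper_force: 0.0
```

Emit:
play_rows(claw=[1,1,1], linear=[[-0.3,-0.5,0],[-0.6,-1,0],[-0.8,-1,0]], dr=[[0,0,0],[0,0,0],[0,0,0]])

```text
clock: 10.75
tcp_pos: [440.6, 172.8, 219.3]
tool_rot: [-3.14, -0.003, 0.001]
contact_force: [-0.2, -0.9, 0.1]
finger_gap: 93.7
gripper_force: 0.0
```

Emit:
play_rows(claw=[1,1,1,1], linear=[[-0.3,-0.5,0],[-0.6,-1,0],[-0.8,-1,0],[-0.8,-1,0]], dr=[[0,0,0],[0,0,0],[0,0,0],[0,0,0]])

```text
clock: 11.15
tcp_pos: [358.0, 271.3, 219.2]
tool_rot: [3.141, 0.007, -0.005]
contact_force: [0.1, 0.9, -0.7]
finger_gap: 93.6
gripper_force: 0.0
```

```bash
python3 corks.py w3; python3 -c "
from plant import capture
import cv2
c=capture('top');cv2.imwrite('pics/top1.png',cv2.resize(c['pixels'][110:280,120:410][:,:,::-1],None,fx=2.7,fy=2.7))"
```

```text
11.15 [357.96371127 271.30071173 219.23916621] [ 3.14144794  0.00668086 -0.00487921]
[149. 111.  19.] 67 [441. 401.] dia 44.8 | [149. 111.  19.] 78 [441. 396.] dia 43.3 | [149. 111.  19.] 89 [441. 392.] dia 41.8 | 
[450. 102.  84.] 67 [452.  43.] dia 204.6 | [450. 102.  84.] 78 [452.  51.] dia 197.8 | [450. 102.  84.] 89 [452.  58.] dia 191.0 | 
[346.  47.  24.] 67 [510. 173.] dia 54.1 | [346.  47.  24.] 78 [507. 176.] dia 52.3 | [346.  47.  24.] 89 [505. 179.] dia 50.5 |
```

View pics/top1.png

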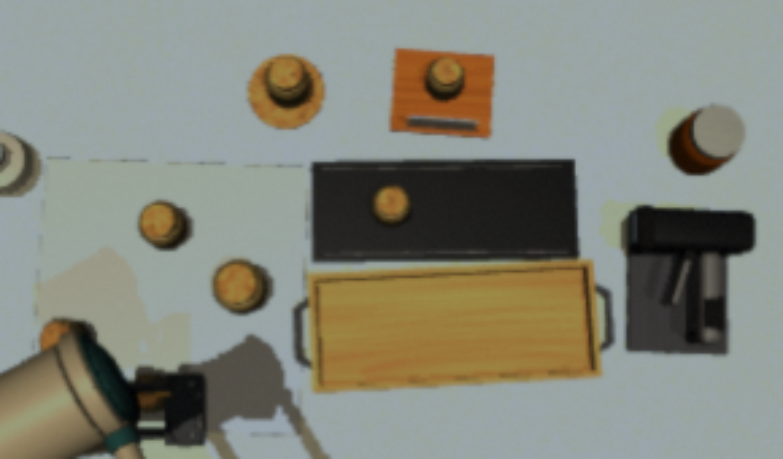

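A1 stands on the pad at crop (392,203). A2's cork is in the arm's shadow, so I'll lower the mask's brightness threshold.

```bash
sed -i 's/cv2.inRange(s,100,255)&cv2.inRange(v,115,255)/cv2.inRange(s,110,255)\&cv2.inRange(v,int(sys.argv[2]) if len(sys.argv)>2 else 115,255)/' corks.py; python3 corks.py w4 75
```

```text
11.25 [361.49827697 269.99591529 219.5868691 ] [3.14090893e+00 2.08523060e-03 4.31360399e-04]
[242. 166.  14.] 67 [377. 290.] dia 34.8 | [242. 166.  14.] 78 [380. 289.] dia 33.6 | [242. 166.  14.] 89 [382. 289.] dia 32.5 | 
[150. 113.  19.] 67 [442. 399.] dia 45.0 | [150. 113.  19.] 78 [442. 395.] dia 43.5 | [150. 113.  19.] 89 [442. 391.] dia 42.0 | 
[449. 105.  85.] 67 [452.  41.] dia 207.5 | [449. 105.  85.] 78 [452.  49.] dia 200.6 | [449. 105.  85.] 89 [452.  56.] dia 193.8 | 
[341.  56.  29.] 67 [505. 176.] dia 65.3 | [341.  56.  29.] 78 [503. 179.] dia 63.1 | [341.  56.  29.] 89 [501. 182.] dia 60.9 |
```

View pics/w4.png

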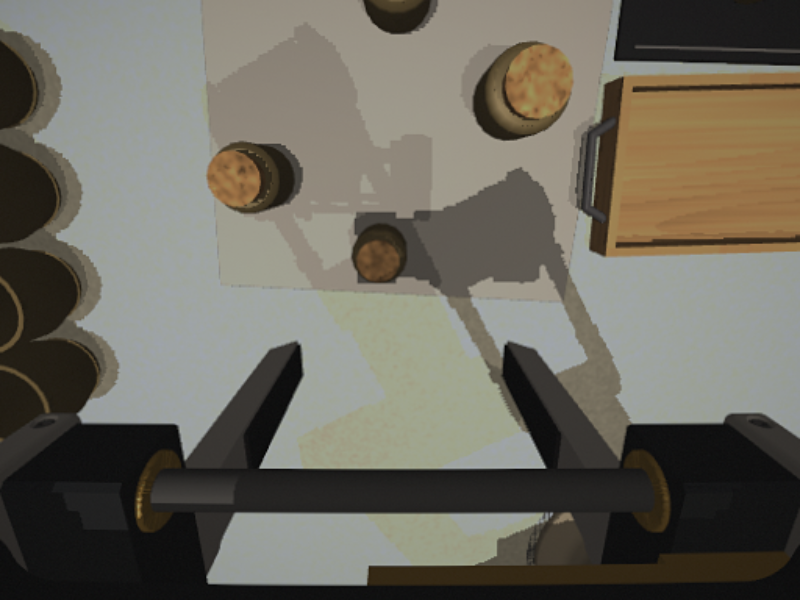

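A2's cork is at (379,260), giving (377,290).

Emit:
play_rows(claw=[1,1,1,1], linear=[[0.1,-0.1,0.3],[0.155,-0.2,0.7],[0.155,-0.2,1],[0.155,-0.2,1]], dr=[[0,0,0],[0,0,0],[0,0,0],[0,0,0]])

```text
clock: 11.7
tcp_pos: [375.6, 287.4, 116.0]
tool_rot: [3.137, -0.004, -0.012]
contact_force: [-0.2, 0.1, -0.4]
finger_gap: 94.0
gripper_force: 0.0
```

Emit:
play_rows(claw=[1,1,1,1,1], linear=[[0,0,0.3],[0,0,0.6],[0,0,0.85],[0,0,1],[0,0,1]], dr=[[0,0,0],[0,0,0],[0,0,0],[0,0,0],[0,0,0]])

```text
clock: 12.2
tcp_pos: [377.8, 289.0, 19.4]
tool_rot: [3.14, -0.003, -0.003]
contact_force: [-0.6, -0.7, -0.3]
finger_gap: 94.1
gripper_force: 0.0
```

Emit:
play_rows(claw=[0,-0.3,-0.3,-0.3,-0.3], linear=[[0,0,0],[0,0,0],[0,0,0],[0,0,0],[0,0,0]], dr=[[0,0,0],[0,0,0],[0,0,0],[0,0,0],[0,0,0]], grip_force=20)

```text
clock: 12.7
tcp_pos: [377.7, 290.1, 20.4]
tool_rot: [-3.141, 0.001, -0.001]
contact_force: [0.0, -0.5, 0.2]
finger_gap: 57.2
gripper_force: 0.0
```

Emit:
play_rows(claw=[-0.3,-0.3,-0.3,-0.3], linear=[[0,0,0],[0,0,0],[0,0,0],[0,0,0]], dr=[[0,0,0],[0,0,0],[0,0,0],[0,0,0]])

```text
clock: 13.1
tcp_pos: [377.4, 289.9, 20.1]
tool_rot: [3.142, -0.001, 0.0]
contact_force: [-1.2, -0.5, 3.8]
finger_gap: 47.6
gripper_force: 20.0
```

Emit:
play_rows(claw=[-0.3,-0.3,-0.3,-0.3], linear=[[0,0,-0.3],[0,0,-0.6],[0,0,-0.9],[0,0,-0.9]], dr=[[0,0,0],[0,0,0],[0,0,0],[0,0,0]])

```text
clock: 13.5
tcp_pos: [379.9, 291.4, 113.0]
tool_rot: [-3.138, 0.001, -0.011]
contact_force: [0.7, 0.4, -1.7]
finger_gap: 47.8
gripper_force: 20.0
```

Emit:
play_rows(claw=[-0.3,-0.3,-0.3,-0.3], linear=[[0.1,0.3,-0.3],[0.25,0.55,-0.6],[0.45,0.86,-0.6],[0.45,0.86,-0.6]], dr=[[0,0,0],[0,0,0],[0,0,0],[0,0,0]])

```text
clock: 13.9
tcp_pos: [424.5, 201.0, 169.3]
tool_rot: [3.14, -0.007, 0.002]
contact_force: [-0.3, 0.7, -2.2]
finger_gap: 47.9
gripper_force: 20.0
```

Emit:
play_rows(claw=[-0.3,-0.3,-0.3], linear=[[0.15,0.3,0],[0.3,0.6,0],[0.45,0.86,0]], dr=[[0,0,0],[0,0,0],[0,0,0]])

```text
clock: 14.2
tcp_pos: [466.1, 117.2, 167.9]
tool_rot: [3.142, -0.0, -0.006]
contact_force: [-0.0, 0.5, -1.7]
finger_gap: 48.1
gripper_force: 20.0
```

Emit:
play_rows(claw=[-0.3,-0.3,-0.3], linear=[[0.15,0.3,0],[0.3,0.6,0],[0.45,0.86,0]], dr=[[0,0,0],[0,0,0],[0,0,0]])

```text
clock: 14.5
tcp_pos: [511.4, 31.2, 167.7]
tool_rot: [-3.141, 0.001, 0.006]
contact_force: [-0.2, 0.1, -1.3]
finger_gap: 47.7
gripper_force: 20.0
```

Emit:
play_rows(claw=[-0.3,-0.3,-0.3], linear=[[0.15,0.3,0],[0.3,0.6,0],[0.45,0.86,0]], dr=[[0,0,0],[0,0,0],[0,0,0]])

```text
clock: 14.8
tcp_pos: [556.5, -54.7, 167.5]
tool_rot: [-3.14, 0.001, 0.006]
contact_force: [0.2, 0.6, -1.9]
finger_gap: 47.5
gripper_force: 20.0
```

Emit:
play_rows(claw=[-0.3,-0.3,-0.3,-0.3,-0.3], linear=[[0.15,0.3,0],[0.3,0.6,0],[0.44,0.86,0],[0.44,0.86,0],[0.44,0.86,0]], dr=[[0,0,0],[0,0,0],[0,0,0],[0,0,0],[0,0,0]])

```text
clock: 15.3
tcp_pos: [600.2, -139.5, 167.4]
tool_rot: [-3.139, 0.002, 0.007]
contact_force: [0.5, 0.1, -1.9]
finger_gap: 48.1
gripper_force: 20.0
```

Emit:
play_rows(claw=[-0.3,-0.3,-0.3,-0.3,-0.3], linear=[[0,0,0.3],[0,0,0.6],[0,0,0.9],[0,0,0.9],[0,0,0.9]], dr=[[0,0,0],[0,0,0],[0,0,0],[0,0,0],[0,0,0]])

```text
clock: 15.8
tcp_pos: [600.4, -138.8, 79.6]
tool_rot: [-3.141, -0.001, 0.003]
contact_force: [0.6, 0.7, -1.7]
finger_gap: 47.5
gripper_force: 20.0
```

Emit:
play_rows(claw=[-0.3,-0.3,-0.3,-0.3,-0.3], linear=[[0,0,0.2],[0,0,0.35],[0,0,0.45],[0,0,0.45],[0,0,0.45]], dr=[[0,0,0],[0,0,0],[0,0,0],[0,0,0],[0,0,0]])

```text
clock: 16.3
tcp_pos: [602.0, -140.3, 36.1]
tool_rot: [3.141, -0.0, 0.003]
contact_force: [-0.0, 0.1, -1.6]
finger_gap: 47.7
gripper_force: 20.0
```

Emit:
play_rows(claw=[-0.3,-0.3,-0.3,-0.3,-0.3], linear=[[0,0,0.04],[0,0,0.08],[0,0,0.12],[0,0,0.13],[0,0,0.13]], dr=[[0,0,0],[0,0,0],[0,0,0],[0,0,0],[0,0,0]])

```text
clock: 16.8
tcp_pos: [601.4, -140.3, 22.8]
tool_rot: [3.141, -0.001, 0.001]
contact_force: [-1.1, 0.3, 4.3]
finger_gap: 47.8
gripper_force: 20.0
```

Emit:
play_rows(claw=[0.2,0.6,0.9,0.9,0.9], linear=[[0,0,0],[0,0,0],[0,0,0],[0,0,0],[0,0,0]], dr=[[0,0,0],[0,0,0],[0,0,0],[0,0,0],[0,0,0]])

```text
clock: 17.3
tcp_pos: [601.2, -140.2, 21.8]
tool_rot: [-3.142, 0.001, 0.0]
contact_force: [1.0, -0.7, 0.7]
finger_gap: 84.6
gripper_force: 0.0
```

Emit:
play_rows(claw=[1,1,1,1], linear=[[0,0,-0.2],[0,0,-0.6],[0,0,-1],[0,0,-1]], dr=[[0,0,0],[0,0,0],[0,0,0],[0,0,0]])

```text
clock: 17.7
tcp_pos: [605.2, -141.5, 128.0]
tool_rot: [3.138, -0.001, 0.018]
contact_force: [-0.4, -0.1, -0.2]
finger_gap: 94.0
gripper_force: 0.0
```

Emit:
play_rows(claw=[1,1,1,1], linear=[[-0.1,0.1,-0.4],[-0.4,0.4,-0.85],[-0.8,0.9,-0.85],[-0.8,0.9,-0.85]], dr=[[0,0,0],[0,0,0],[0,0,0],[0,0,0]])

```text
clock: 18.1
tcp_pos: [519.6, -232.5, 208.2]
tool_rot: [3.139, -0.003, 0.001]
contact_force: [0.2, 0.3, -0.4]
finger_gap: 93.8
gripper_force: 0.0
```

Emit:
play_rows(claw=[1,1,1,1,1], linear=[[-0.3,0.4,0],[-0.6,0.8,0],[-0.9,1,0],[-0.9,1,0],[-0.9,1,0]], dr=[[0,0,0.064],[0,0,0.064],[0,0,0.064],[0,0,0.064],[0,0,0.064]])

```text
clock: 18.6
tcp_pos: [430.7, -330.1, 206.4]
tool_rot: [-3.139, 0.083, -0.0]
contact_force: [0.3, 0.6, 0.2]
finger_gap: 93.7
gripper_force: 0.0
```

```bash
python3 look.py w5; python3 -c "
from plant import capture
import cv2
c=capture('top');cv2.imwrite('pics/top2.png',cv2.resize(c['pixels'][110:280,120:410][:,:,::-1],None,fx=2.7,fy=2.7))"
```

```text
18.6 [ 430.69079772 -330.11555963  206.44724926] [-3.13943682e+00  8.27738125e-02 -6.26934441e-05]
```

View pics/top2.png

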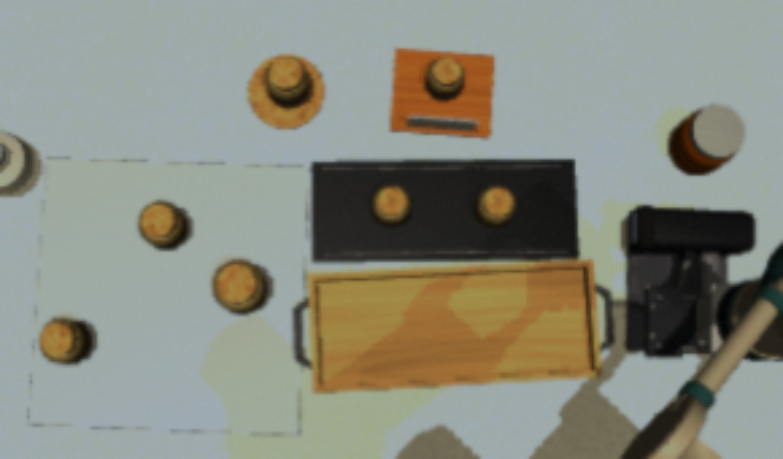

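View pics/w5.png

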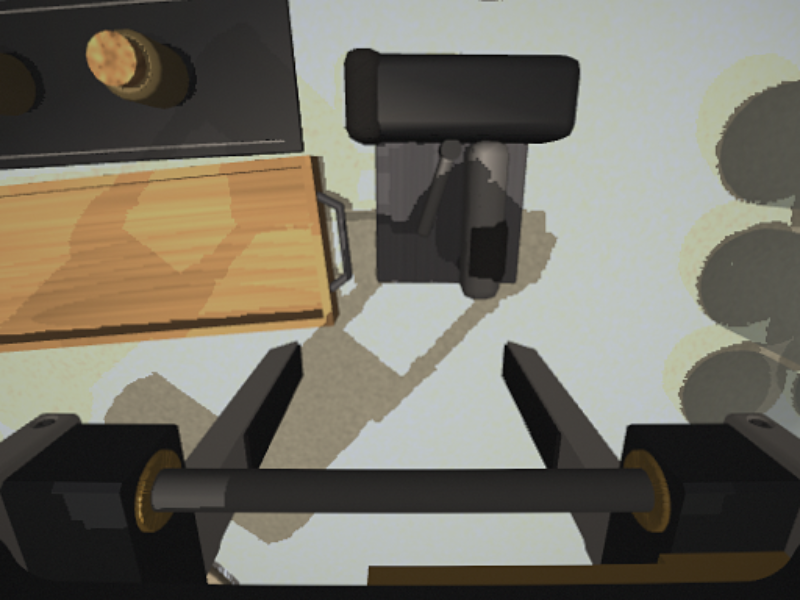

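Both cans are on the pad, with the other three untouched. The reader's grip spans columns 466–510 and the trigger tip is near (425,233).

```bash
python3 - <<'E'
from h import *
d=dict(np.load("w5.npz"));T=d["T"]
def f(u,v,z): return np.round(onz(d,[[u/1.5625,v/1.5625]],z,T)[0,:2],1)
for n,u,v,z in [("gripL",466,215,80),("gripR",510,215,80),("gripBotTop",482,290,80),("tipL",421,232,85),("tipR",434,235,85),("barL",375,142,92),("barR",560,142,92),("cradBL",377,280,6),("cradBR",516,283,6)]:
    print(n,f(u,v,z))
E
```

```text
gripL [ 482.3 -378.5]
gripR [ 480.6 -410.3]
gripBotTop [ 425.4 -390.1]
tipL [ 472.5 -345.4]
tipR [ 469.9 -354.7]
barL [ 534.6 -317.2]
barR [ 528.2 -439.6]
cradBL [ 418.6 -305.4]
cradBR [ 408.7 -435.5]
```

Emit:
play_rows(claw=[1,1,1,1,1], linear=[[0.3,0.3,0],[0.52,0.51,0.2],[0.52,0.51,0.5],[0.52,0.51,0.7],[0.52,0.51,0.7]], dr=[[0,0,0],[0,0,0],[0,0,0],[0,0,0],[0,0,0]])

```text
clock: 19.2
tcp_pos: [480.1, -380.8, 133.3]
tool_rot: [-3.135, 0.076, 0.008]
contact_force: [0.9, 0.3, 1.1]
finger_gap: 93.6
gripper_force: 0.0
```

Emit:
play_rows(claw=[1,1,1,1,1], linear=[[0,0,0.2],[0,0,0.4],[0,0,0.6],[0,0,0.75],[0,0,0.75]], dr=[[0,0,0],[0,0,0],[0,0,0],[0,0,0],[0,0,0]])

```text
clock: 19.7
tcp_pos: [480.6, -382.2, 61.1]
tool_rot: [-3.139, 0.077, 0.003]
contact_force: [-0.3, 0.4, 0.4]
finger_gap: 94.2
gripper_force: 0.0
```

Emit:
play_rows(claw=[0.5,0.4,0.35,0.35], linear=[[0,0,0],[0,0,0],[0,0,0],[0,0,0]], dr=[[0,0,0],[0,0,0],[0,0,0],[0,0,0]], grip_force=15)

```text
clock: 20.1
tcp_pos: [480.3, -382.3, 62.7]
tool_rot: [-3.139, 0.08, 0.0]
contact_force: [-1.6, 4.9, 2.4]
finger_gap: 65.5
gripper_force: 1.9
```

Emit:
play_rows(claw=[0.2,0.1,0.1,0.1,0.1], linear=[[0,0,0],[0,0,0],[0,0,0],[0,0,0],[0,0,0]], dr=[[0,0,0],[0,0,0],[0,0,0],[0,0,0],[0,0,0]])

```text
clock: 20.6
tcp_pos: [479.6, -382.1, 61.9]
tool_rot: [-3.138, 0.08, 0.003]
contact_force: [-1.5, 5.4, 2.5]
finger_gap: 51.6
gripper_force: 2.6
```

Trigger contact is clear. Now squeeze fully.

Emit:
play_rows(claw=[0,-0.05,-0.1,-0.2,-0.3], linear=[[0,0,0],[0,0,0],[0,0,0],[0,0,0],[0,0,0]], dr=[[0,0,0],[0,0,0],[0,0,0],[0,0,0],[0,0,0]])

```text
clock: 21.1
tcp_pos: [479.3, -382.4, 61.8]
tool_rot: [-3.138, 0.08, 0.004]
contact_force: [-2.8, 5.5, 3.3]
finger_gap: 45.1
gripper_force: 14.9
```

Emit:
play_rows(claw=[-0.3,-0.3,-0.3,-0.3,-0.3], linear=[[0,0,0],[0,0,0],[0,0,0],[0,0,0],[0,0,0]], dr=[[0,0,0],[0,0,0],[0,0,0],[0,0,0],[0,0,0]])

```text
clock: 21.6
tcp_pos: [479.3, -382.4, 61.8]
tool_rot: [-3.138, 0.08, 0.004]
contact_force: [-2.5, 4.8, 2.5]
finger_gap: 44.8
gripper_force: 14.9
```

Fully squeezed: the gap stopped at 44.8 mm with the full grip force on the pads. Release, retract and fly over the pad.

Emit:
play_rows(claw=[0.3,0.6,1,1,1], linear=[[0,0,0],[0,0,0],[0,0,0],[0,0,0],[0,0,0]], dr=[[0,0,0],[0,0,0],[0,0,0],[0,0,0],[0,0,0]])

```text
clock: 22.1
tcp_pos: [481.7, -384.9, 62.3]
tool_rot: [3.138, -0.08, 0.004]
contact_force: [2.0, 1.0, 1.0]
finger_gap: 81.9
gripper_force: 0.7
```

Emit:
play_rows(claw=[1,1,1,1], linear=[[0,0,-0.2],[0,0,-0.5],[0,0,-0.9],[0,0,-0.9]], dr=[[0,0,0],[0,0,0],[0,0,0],[0,0,0]])

```text
clock: 22.5
tcp_pos: [483.0, -388.1, 158.0]
tool_rot: [3.13, -0.079, 0.013]
contact_force: [0.1, 0.4, 0.4]
finger_gap: 93.6
gripper_force: 0.0
```

Emit:
play_rows(claw=[1,1,1,1], linear=[[0,0,-0.3],[0,0,-0.7],[0,0,-0.8],[0,0,-0.8]], dr=[[0,0,-0.064],[0,0,-0.064],[0,0,-0.064],[0,0,-0.064]])

```text
clock: 22.9
tcp_pos: [480.9, -385.3, 233.5]
tool_rot: [3.137, -0.001, 0.004]
contact_force: [-1.2, 0.3, -0.3]
finger_gap: 94.3
gripper_force: 0.0
```

Emit:
play_rows(claw=[1,1,1], linear=[[0,-0.4,0],[0.1,-0.8,0],[0.1,-1,0]], dr=[[0,0,0],[0,0,0],[0,0,0]])

```text
clock: 23.2
tcp_pos: [489.8, -280.9, 229.6]
tool_rot: [-3.139, -0.001, 0.005]
contact_force: [0.7, 0.6, 0.1]
finger_gap: 94.0
gripper_force: 0.0
```

Emit:
play_rows(claw=[1,1,1], linear=[[0,-0.4,0],[0.1,-0.8,0],[0.1,-1,0]], dr=[[0,0,0],[0,0,0],[0,0,0]])

```text
clock: 23.5
tcp_pos: [500.1, -181.3, 230.3]
tool_rot: [-3.141, -0.002, 0.003]
contact_force: [-0.3, 0.0, -0.0]
finger_gap: 94.0
gripper_force: 0.0
```

Emit:
play_rows(claw=[1,1,1,1,1], linear=[[0,-0.4,0],[0.1,-0.8,0],[0.1,-1,0],[0.1,-1,0],[0.1,-1,0]], dr=[[0,0,0],[0,0,0],[0,0,0],[0,0,0],[0,0,0]])

```text
clock: 24.0
tcp_pos: [510.1, -84.2, 230.9]
tool_rot: [3.14, 0.001, -0.003]
contact_force: [1.0, 0.3, -0.4]
finger_gap: 94.1
gripper_force: 0.0
```

```bash
python3 corks.py w6 75
```

```text
24.0 [510.11174973 -84.18081404 230.85829696] [ 3.14032492e+00  9.31837855e-04 -2.76511322e-03]
[268. 368.  31.] 67 [ 176. -101.] dia 104.4 | [268. 368.  31.] 78 [ 189. -101.] dia 101.0 | [268. 368.  31.] 89 [ 202. -100.] dia 97.7 | 
[422. 320.  20.] 67 [ 275. -346.] dia 63.7 | [422. 320.  20.] 78 [ 285. -338.] dia 61.6 | [422. 320.  20.] 89 [ 296. -329.] dia 59.6 | 
[ 93. 319.  20.] 67 [277. 177.] dia 65.0 | [ 93. 319.  20.] 78 [287. 169.] dia 62.9 | [ 93. 319.  20.] 89 [297. 161.] dia 60.8 | 
[ 58. 184.  27.] 67 [500. 184.] dia 74.0 | [ 58. 184.  27.] 78 [503. 176.] dia 71.6 | [ 58. 184.  27.] 89 [506. 167.] dia 69.3 | 
[258. 189. 127.] 67 [493. -85.] dia 341.7 | [258. 189. 127.] 78 [496. -85.] dia 330.8 | [258. 189. 127.] 89 [500. -85.] dia 319.8 | 
[305. 104.  17.] 67 [ 601. -142.] dia 40.6 | [305. 104.  17.] 78 [ 601. -141.] dia 39.3 | [305. 104.  17.] 89 [ 601. -139.] dia 38.0 | 
[194. 101.  17.] 67 [604.  -7.] dia 40.6 | [194. 101.  17.] 78 [604. -10.] dia 39.3 | [194. 101.  17.] 89 [604. -12.] dia 38.0 | 
[510.  43.  17.] 67 [ 671. -381.] dia 41.3 | [510.  43.  17.] 78 [ 669. -372.] dia 40.0 | [510.  43.  17.] 89 [ 666. -362.] dia 38.7 | 
[254.  10.  51.] 67 [701. -80.] dia 113.5 | [254.  10.  51.] 78 [698. -80.] dia 109.8 | [254.  10.  51.] 89 [694. -80.] dia 106.2 | 
[102.   2.  30.] 67 [711.  89.] dia 66.8 | [102.   2.  30.] 78 [708.  83.] dia 64.6 | [102.   2.  30.] 89 [704.  78.] dia 62.5 |
```

View pics/w6.png

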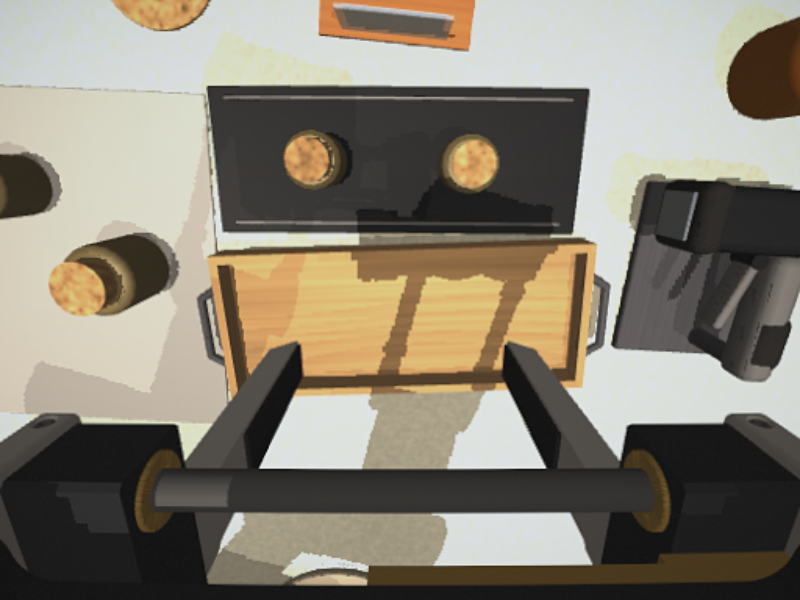

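Both cans stand on the pad (corks at (312,160) and (470,163)), at (601,−141) and (602,−9). The trigger has sprung back. Next is packing A2.

Emit:
play_rows(claw=[1,1,1,1,1], linear=[[0.4,0.3,0.1],[0.8,0.565,0.4],[0.91,0.565,0.8],[0.91,0.565,1],[0.91,0.565,1]], dr=[[0,0,0],[0,0,0],[0,0,0],[0,0,0],[0,0,0]])

```text
clock: 24.55
tcp_pos: [598.9, -141.5, 127.2]
tool_rot: [-3.139, 0.004, 0.014]
contact_force: [-0.2, -0.1, -0.8]
finger_gap: 94.2
gripper_force: 0.0
```

Emit:
play_rows(claw=[1,1,1,1,1], linear=[[0,0,0.3],[0,0,0.6],[0,0,0.9],[0,0,1],[0,0,1]], dr=[[0,0,0],[0,0,0],[0,0,0],[0,0,0],[0,0,0]])

```text
clock: 25.05
tcp_pos: [601.0, -140.8, 31.7]
tool_rot: [-3.141, 0.002, 0.002]
contact_force: [-1.2, 0.2, 0.0]
finger_gap: 94.4
gripper_force: 0.0
```

Emit:
play_rows(claw=[1,1,1], linear=[[0,0,0.08],[0,0,0.08],[0,0,0.08]], dr=[[0,0,0],[0,0,0],[0,0,0]])

```text
clock: 25.35
tcp_pos: [602.3, -140.5, 25.1]
tool_rot: [3.141, -0.001, 0.003]
contact_force: [-0.2, 0.0, 0.2]
finger_gap: 94.0
gripper_force: 0.0
```

Emit:
play_rows(claw=[0,-0.3,-0.3,-0.3,-0.3], linear=[[0,0,0],[0,0,0],[0,0,0],[0,0,0],[0,0,0]], dr=[[0,0,0],[0,0,0],[0,0,0],[0,0,0],[0,0,0]], grip_force=20)

```text
clock: 25.85
tcp_pos: [601.6, -140.2, 24.0]
tool_rot: [3.142, -0.001, -0.0]
contact_force: [0.5, 1.2, -0.2]
finger_gap: 57.2
gripper_force: 0.0
```

Emit:
play_rows(claw=[-0.3,-0.3,-0.3,-0.3], linear=[[0,0,0],[0,0,0],[0,0,0],[0,0,0]], dr=[[0,0,0],[0,0,0],[0,0,0],[0,0,0]])

```text
clock: 26.25
tcp_pos: [601.5, -140.3, 23.9]
tool_rot: [3.142, -0.001, -0.0]
contact_force: [-0.0, 0.2, -0.0]
finger_gap: 47.4
gripper_force: 20.0
```

```bash
python3 - <<'E'
from h import *
d=dict(np.load("w6.npz"));T=d["T"]
q=onz(d,np.array([[210,255],[595,242],[232,393],[582,387]])/1.5625,34,T); print(q.round(),q.mean(0))
E
```

```text
[[ 521.   92.   34.]
 [ 533. -259.   34.]
 [ 379.   88.   34.]
 [ 386. -266.   34.]] [454.75580688 -86.23321391  34.        ]
```

Emit:
play_rows(claw=[-0.3,-0.3,-0.3,-0.3], linear=[[0,0,-0.3],[0,0,-0.65],[0,0,-1],[0,0,-1]], dr=[[0,0,0],[0,0,0],[0,0,0],[0,0,0]])

```text
clock: 26.65
tcp_pos: [604.9, -141.4, 128.9]
tool_rot: [3.138, -0.001, 0.015]
contact_force: [1.0, 0.7, -1.3]
finger_gap: 47.8
gripper_force: 20.0
```

Emit:
play_rows(claw=[-0.3,-0.3,-0.3], linear=[[-0.3,0.05,0],[-0.6,0.1,0],[-0.75,0.1,0]], dr=[[0,0,0],[0,0,0],[0,0,0]])

```text
clock: 26.95
tcp_pos: [522.8, -149.7, 122.0]
tool_rot: [-3.14, 0.001, 0.008]
contact_force: [-0.5, -0.3, -3.0]
finger_gap: 47.5
gripper_force: 20.0
```

Emit:
play_rows(claw=[-0.3,-0.3,-0.3,-0.3,-0.3], linear=[[-0.3,0,0],[-0.6,0,0],[-0.7,0,0],[-0.7,0,0],[-0.7,0,0]], dr=[[0,0,0],[0,0,0],[0,0,0],[0,0,0],[0,0,0]])

```text
clock: 27.45
tcp_pos: [457.8, -150.5, 123.8]
tool_rot: [3.141, -0.001, 0.002]
contact_force: [0.2, -0.3, -1.5]
finger_gap: 47.5
gripper_force: 20.0
```

Emit:
play_rows(claw=[-0.3,-0.3,-0.3,-0.3,-0.3], linear=[[0,0,0.3],[0,0,0.6],[0,0,0.85],[0,0,0.85],[0,0,0.85]], dr=[[0,0,0],[0,0,0],[0,0,0],[0,0,0],[0,0,0]])

```text
clock: 27.95
tcp_pos: [457.8, -150.4, 38.9]
tool_rot: [-3.142, 0.0, -0.0]
contact_force: [0.5, -0.1, -1.1]
finger_gap: 47.6
gripper_force: 20.0
```

Emit:
play_rows(claw=[-0.3,-0.3,-0.3], linear=[[0,0,0],[0,0,0],[0,0,0]], dr=[[0,0,0],[0,0,0],[0,0,0]])

```text
clock: 28.25
tcp_pos: [457.5, -150.6, 40.0]
tool_rot: [3.14, -0.001, 0.003]
contact_force: [-0.3, -0.3, -2.1]
finger_gap: 47.3
gripper_force: 20.0
```

Emit:
play_rows(claw=[-0.3,-0.3,-0.3,-0.3,-0.3], linear=[[0,0,0.05],[0,0,0.09],[0,0,0.125],[0,0,0.14],[0,0,0.14]], dr=[[0,0,0],[0,0,0],[0,0,0],[0,0,0],[0,0,0]])

```text
clock: 28.75
tcp_pos: [456.3, -150.1, 25.7]
tool_rot: [-3.142, 0.0, 0.001]
contact_force: [-2.0, 1.0, 7.9]
finger_gap: 47.8
gripper_force: 20.0
```

Emit:
play_rows(claw=[0.2,0.6,0.9,0.9,0.9], linear=[[0,0,0],[0,0,0],[0,0,0],[0,0,0],[0,0,0]], dr=[[0,0,0],[0,0,0],[0,0,0],[0,0,0],[0,0,0]])

```text
clock: 29.25
tcp_pos: [456.6, -150.2, 24.8]
tool_rot: [3.142, -0.001, -0.0]
contact_force: [0.1, 0.5, 0.4]
finger_gap: 83.8
gripper_force: 0.0
```

Emit:
play_rows(claw=[1,1,1,1], linear=[[0,0,-0.2],[0,0,-0.6],[0,0,-1],[0,0,-1]], dr=[[0,0,0],[0,0,0],[0,0,0],[0,0,0]])

```text
clock: 29.65
tcp_pos: [460.3, -152.0, 129.9]
tool_rot: [3.137, -0.001, 0.016]
contact_force: [0.1, -1.1, 0.6]
finger_gap: 94.0
gripper_force: 0.0
```

Emit:
play_rows(claw=[1,1,1,1,1], linear=[[0,-0.1,-0.4],[0.2,-0.4,-0.9],[0.55,-0.8,-0.9],[0.55,-0.9,-0.9],[0.55,-0.9,-0.9]], dr=[[0,0,0],[0,0,0],[0,0,0],[0,0,0],[0,0,0]])

```text
clock: 30.15
tcp_pos: [512.4, -58.0, 214.4]
tool_rot: [-3.141, -0.005, 0.0]
contact_force: [-0.6, -0.1, -0.7]
finger_gap: 94.3
gripper_force: 0.0
```

```bash
python3 corks.py w7 75 | grep -v "dia [12]..\." ; python3 -c "
from plant import capture
import cv2
c=capture('top');cv2.imwrite('pics/top3.png',cv2.resize(c['pixels'][110:280,120:410][:,:,::-1],None,fx=2.7,fy=2.7))"
```

```text
30.15 [512.37424714 -58.04869259 214.44456889] [-3.14073178e+00 -4.58632060e-03  6.68836683e-05]
[338. 364. 101.] 67 [ 207. -187.] dia 326.5 | [338. 364. 101.] 78 [ 220. -182.] dia 315.5 | [338. 364. 101.] 89 [ 233. -178.] dia 304.5 | 
[420. 316.  23.] 67 [ 301. -302.] dia 71.8 | [420. 316.  23.] 78 [ 311. -294.] dia 69.3 | [420. 316.  23.] 89 [ 321. -286.] dia 66.9 | 
[ 93. 306.  14.] 67 [319. 186.] dia 42.0 | [ 93. 306.  14.] 78 [328. 178.] dia 40.5 | [ 93. 306.  14.] 89 [338. 170.] dia 39.1 | 
[ 70. 188.  28.] 67 [501. 183.] dia 72.5 | [ 70. 188.  28.] 78 [504. 175.] dia 70.0 | [ 70. 188.  28.] 89 [507. 167.] dia 67.6 | 
[277. 192. 132.] 67 [496. -82.] dia 338.5 | [277. 192. 132.] 78 [500. -81.] dia 327.1 | [277. 192. 132.] 89 [503. -81.] dia 315.7 | 
[  2. 124.  19.] 67 [582. 251.] dia 46.7 | [  2. 124.  19.] 78 [582. 241.] dia 45.1 | [  2. 124.  19.] 89 [583. 230.] dia 43.5 | 
[215. 102.  17.] 67 [605.  -8.] dia 39.8 | [215. 102.  17.] 78 [605. -10.] dia 38.5 | [215. 102.  17.] 89 [604. -11.] dia 37.1 | 
[118.   0.  30.] 67 [709.  92.] dia 63.4 | [118.   0.  30.] 78 [705.  87.] dia 61.3 | [118.   0.  30.] 89 [701.  82.] dia 59.2 |
```

View pics/top3.png

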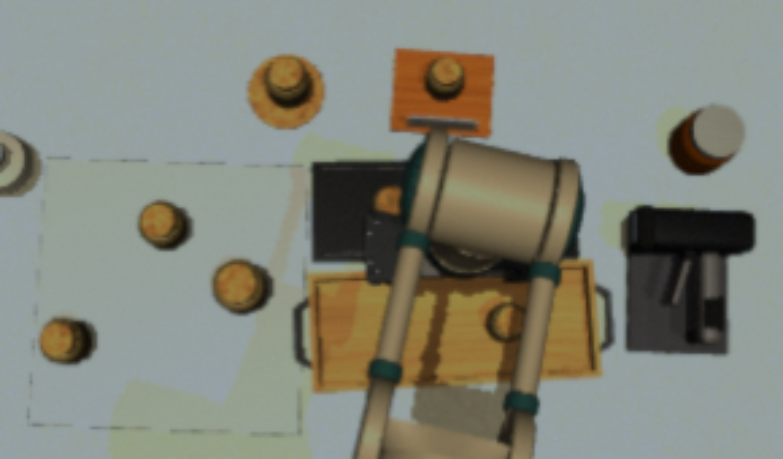

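A2 is in the tray at crop (508,322). A1 is still at (602,−9).

Emit:
play_rows(claw=[1,1,1,1,1], linear=[[0.4,-0.3,0.1],[0.8,-0.48,0.4],[0.9,-0.48,0.8],[0.9,-0.48,0.95],[0.9,-0.48,0.95]], dr=[[0,0,0],[0,0,0],[0,0,0],[0,0,0],[0,0,0]])

```text
clock: 30.75
tcp_pos: [598.6, -13.2, 115.7]
tool_rot: [-3.141, 0.003, 0.014]
contact_force: [-0.4, 0.2, 0.1]
finger_gap: 93.7
gripper_force: 0.0
```

Emit:
play_rows(claw=[1,1,1,1,1], linear=[[0,0,0.3],[0,0,0.6],[0,0,0.9],[0,0,0.93],[0,0,0.93]], dr=[[0,0,0],[0,0,0],[0,0,0],[0,0,0],[0,0,0]])

```text
clock: 31.25
tcp_pos: [601.5, -13.1, 27.5]
tool_rot: [3.141, -0.002, -0.0]
contact_force: [0.8, -0.6, -0.8]
finger_gap: 94.1
gripper_force: 0.0
```

Emit:
play_rows(claw=[0,-0.3,-0.3,-0.3,-0.3], linear=[[0,0,0],[0,0,0],[0,0,0],[0,0,0],[0,0,0]], dr=[[0,0,0],[0,0,0],[0,0,0],[0,0,0],[0,0,0]], grip_force=20)

```text
clock: 31.75
tcp_pos: [601.8, -12.2, 27.4]
tool_rot: [3.141, -0.0, 0.001]
contact_force: [-0.1, -0.1, 0.2]
finger_gap: 57.3
gripper_force: 0.0
```

Emit:
play_rows(claw=[-0.3,-0.3,-0.3,-0.3], linear=[[0,0,0],[0,0,0],[0,0,0],[0,0,0]], dr=[[0,0,0],[0,0,0],[0,0,0],[0,0,0]])

```text
clock: 32.15
tcp_pos: [601.7, -11.9, 27.1]
tool_rot: [-3.141, 0.001, -0.0]
contact_force: [-0.3, 1.7, 3.0]
finger_gap: 47.6
gripper_force: 20.0
```

Emit:
play_rows(claw=[-0.3,-0.3,-0.3,-0.3], linear=[[0,0,-0.3],[0,0,-0.65],[0,0,-1],[0,0,-1]], dr=[[0,0,0],[0,0,0],[0,0,0],[0,0,0]])

```text
clock: 32.55
tcp_pos: [605.1, -13.0, 131.4]
tool_rot: [3.139, -0.001, 0.015]
contact_force: [0.7, -0.5, -0.9]
finger_gap: 47.8
gripper_force: 20.0
```

Emit:
play_rows(claw=[-0.3,-0.3,-0.3], linear=[[-0.3,0.05,0],[-0.6,0.1,0],[-0.75,0.1,0]], dr=[[0,0,0],[0,0,0],[0,0,0]])

```text
clock: 32.85
tcp_pos: [522.4, -22.5, 124.8]
tool_rot: [3.141, -0.001, -0.009]
contact_force: [0.3, 0.2, -1.5]
finger_gap: 47.9
gripper_force: 20.0
```

Emit:
play_rows(claw=[-0.3,-0.3,-0.3,-0.3,-0.3], linear=[[-0.3,0,0],[-0.6,0,0],[-0.75,0,0],[-0.75,0,0],[-0.75,0,0]], dr=[[0,0,0],[0,0,0],[0,0,0],[0,0,0],[0,0,0]])

```text
clock: 33.35
tcp_pos: [452.9, -22.4, 126.8]
tool_rot: [3.141, -0.001, 0.003]
contact_force: [-0.1, -0.1, -1.7]
finger_gap: 47.3
gripper_force: 20.0
```

Emit:
play_rows(claw=[-0.3,-0.3,-0.3,-0.3,-0.3], linear=[[0,0,0.3],[0,0,0.6],[0,0,0.85],[0,0,0.85],[0,0,0.85]], dr=[[0,0,0],[0,0,0],[0,0,0],[0,0,0],[0,0,0]])

```text
clock: 33.85
tcp_pos: [453.1, -22.4, 41.9]
tool_rot: [3.141, -0.001, 0.0]
contact_force: [0.8, -0.2, -1.2]
finger_gap: 47.3
gripper_force: 20.0
```

Emit:
play_rows(claw=[-0.3,-0.3,-0.3], linear=[[0,0,0],[0,0,0],[0,0,0]], dr=[[0,0,0],[0,0,0],[0,0,0]])

```text
clock: 34.15
tcp_pos: [452.6, -22.3, 42.9]
tool_rot: [3.141, -0.001, 0.004]
contact_force: [-0.4, -0.2, -2.3]
finger_gap: 47.6
gripper_force: 20.0
```

Emit:
play_rows(claw=[-0.3,-0.3,-0.3,-0.3,-0.3], linear=[[0,0,0.05],[0,0,0.09],[0,0,0.125],[0,0,0.14],[0,0,0.14]], dr=[[0,0,0],[0,0,0],[0,0,0],[0,0,0],[0,0,0]])

```text
clock: 34.65
tcp_pos: [451.4, -22.2, 28.9]
tool_rot: [3.141, -0.0, -0.0]
contact_force: [-3.0, 1.1, 8.5]
finger_gap: 48.0
gripper_force: 20.0
```

Emit:
play_rows(claw=[0.2,0.6,0.9,0.9,0.9], linear=[[0,0,0],[0,0,0],[0,0,0],[0,0,0],[0,0,0]], dr=[[0,0,0],[0,0,0],[0,0,0],[0,0,0],[0,0,0]])

```text
clock: 35.15
tcp_pos: [451.6, -22.2, 27.8]
tool_rot: [3.142, -0.001, -0.0]
contact_force: [1.0, -0.3, -0.7]
finger_gap: 84.3
gripper_force: 0.0
```

Emit:
play_rows(claw=[1,1,1,1], linear=[[0,0,-0.2],[0,0,-0.6],[0,0,-1],[0,0,-1]], dr=[[0,0,0],[0,0,0],[0,0,0],[0,0,0]])

```text
clock: 35.55
tcp_pos: [455.7, -22.9, 132.6]
tool_rot: [3.139, -0.001, 0.017]
contact_force: [-0.5, -0.6, 0.9]
finger_gap: 93.9
gripper_force: 0.0
```

Emit:
play_rows(claw=[1,1,1,1,1], linear=[[0,0,-0.4],[0,0,-0.8],[-0.4,0.6,-1],[-0.9,1,-1],[-0.9,1,-1]], dr=[[0,0,0],[0,0,0],[0,0,0],[0,0,0],[0,0,0]])

```text
clock: 36.05
tcp_pos: [359.9, -123.1, 227.7]
tool_rot: [3.141, 0.001, -0.001]
contact_force: [1.0, -0.7, 0.2]
finger_gap: 94.0
gripper_force: 0.0
```

Emit:
play_rows(claw=[1,1,1,1], linear=[[0,0.4,0],[0,0.8,0],[0,1,0],[0,1,0]], dr=[[0,0,0],[0,0,0],[0,0,0],[0,0,0]])

```text
clock: 36.45
tcp_pos: [361.2, -224.4, 226.9]
tool_rot: [-3.142, 0.007, 0.002]
contact_force: [0.0, 0.6, 0.1]
finger_gap: 93.8
gripper_force: 0.0
```

Emit:
play_rows(claw=[1,1,1,1,1], linear=[[0,0.4,0],[0,0.8,0],[0,1,0],[0,1,0],[0,1,0]], dr=[[0,0,0],[0,0,0],[0,0,0],[0,0,0],[0,0,0]])

```text
clock: 36.95
tcp_pos: [361.3, -320.5, 227.3]
tool_rot: [-3.139, 0.001, 0.002]
contact_force: [-0.3, -0.5, 0.3]
finger_gap: 94.1
gripper_force: 0.0
```

```bash
python3 -c "
from plant import capture
import cv2,numpy as np
c=capture('top');a=cv2.resize(c['pixels'][110:280,120:410][:,:,::-1],(560,328))
b=cv2.resize(capture('scene')['pixels'][110:320,100:430][:,:,::-1],None,fx=1.2,fy=1.2)
w=np.zeros((328+b.shape[0],560,3),np.uint8);w[:328]=a;w[328:,:b.shape[1]]=b
cv2.imwrite('pics/fin.png',w)"
```

```text
(no output)
```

View pics/fin.png

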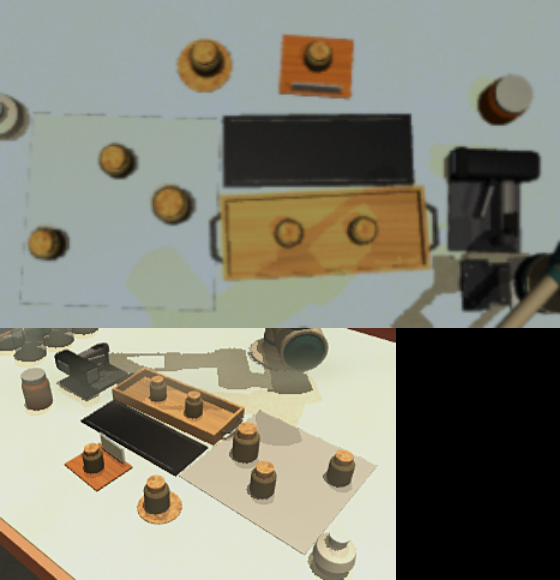

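Both small canisters stand upright in the tray at (289,232) and (362,229), the pad is empty, and everything else is in place. Handing in.

```bash
python3 -c "
from plant import robot
print(robot.sign_off())"
```

```text
the job is handed in; nothing more can be done
None
```

The order was for the small size: both small canisters were read on the pad with one full trigger squeeze and now stand upright in the carry tray, nothing else moved, and the job is handed in (result not shown).

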